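Weigh a chocolate flower on the counter balance

ROBOT

A 6-joint arm with a two-finger parallel gripper is mounted at the origin on the work surface. World frame = base frame: x ahead of the robot, y to its left, z up, the work surface at z = 0. Lengths are in m, angles in degrees, forces in N, time in s.
With the tool pointing down it reaches from about 0.25 to 0.725 m from the base axis. Payload 9.7 kg.
Tool frame: the origin (TCP) lies on the centre line of the jaws, within the pads' length; the fingertips stand bot.nose_length ahead of it and the grasp point (between the pads) lies 11 mm behind it (bot.nose_length is the distance from the TCP to the fingertips, in m); z points along the fingers, y is the line along which they close (so a half turn about z gives the same grasp; the last joint's range is limited). The gripper opens to 85 mm and grips with 20 to 120 N. Pads are 22 mm wide; open, the fingers measure 114 mm over their backs; the gripper's body (76 mm by 85 mm) begins 54 mm behind the grasp point. The pads swing forward as they close: fully open they stand 13 mm farther back than shut.
Start: joints at [-68.583, 4.979, 10.078, 95.1, 0, 90], TCP at [0.201, -0.512, 0.239] pointing down, gripper open.
Joint ranges: [-179.16, 179.16], [-48.56, 103.87], [-65.8, 70.77], [-126.05, 130.52], [-82.76, 87.17], [-180, 180]. Speed limits (degrees/s): [127.2, 127.2, 147.25, 180, 180, 180].

INTERFACE

Orientations are given as [roll, pitch, yaw] about the fixed x, y, z axes, in that order (R = Rz(yaw) Ry(pitch) Rx(roll)).
In Python, from workcell import bot gives the robot as it stands. The module is installed in compiled form; this text tells all that it offers.
- The arm moves only by the shell command python3 -m inch 'ROWS' [OPENING] [FORCE]. ROWS is JSON, a list of rows, each a list of 4 numbers: the shift along the world's x, y, z in cm, then the turn about the world's z in degrees. A call has exactly 8 rows; each row is the pose to reach, as a shift and turn from the pose commanded when the call began; what a row does not reach only later rows make up. A row lasts 1/8 s, in which the tool goes at most 62.5 mm and 10.7 degrees, less where a joint would pass 70% of its speed; a pose out of reach is approached as far as the arm can. A call with a gripper value outside its range is refused whole. OPENING is the finger opening in cm, from 0 to 8.54, set as the call begins (- or left out, the last holds). The fingers move at their own pace and stop on an object; FORCE is the grip in N (left out, the last holds). Time passes only in rows, so rows that repeat a pose let the fingers close, or fill a call up. It gives the time, the measured TCP pose, the force, the opening and the grip force at its end, in the units of the state.
- bot.get_obs(): the state, without advancing time (a new reading comes with each control period).
- bot.camera(name): name is "side" or "top" or "wrist"; returns a dict with "img" (400x640x3 uint8, red, green, blue), "fovy" (degrees; the focal length in pixels is half the picture's height over the tangent of half this angle, whatever the lens; pixels are square), "cx", "cy" (the principal point, pixels), "R" (3x3) and "t" (3): a world point X has camera coordinates R X + t; the wrist camera has in their place "mount" (4x4, takes a point from camera to tool coordinates, whose origin is the TCP and whose axes are the flange's). Camera axes: x right, y down, z forward; pixel columns grow to the right and rows downward; lengths in m; the calibration is good to about 2 mm. The wrist camera is an equidistant fisheye: a pixel r from the principal point sees the ray r / f radians off the axis. A picture is of the moment at which its call begins: read the wrist's pose just before it. There is no depth.
- bot.job_done(): hands the job in; it is judged then, once.
Trained networks look in a picture, given as the dict that the camera call returned (one of the last four; its "shot" number tells which), for a name from the list of things; names that differ only in an ending like _2 or _b are one class to them, and where a whole thing is asked for, a point or a joint stands for the part that bears it (a point fixed in the world has none). Each returns a list of dicts, best first, with "score" (0 to 1); they miss things now and then, are a little off and sometimes report something else, mostly with a low value. They report only what shows in the picture. A call takes as long as a camera call. They do not tell look-alikes from the thing itself.
- bot.find_in(thing, picture): "point" ([column, row] in pixels, amid what is visible of it).
- bot.landmark_of(thing, picture): "point" ([column, row] in pixels: a listed point, or the origin of a listed thing).
The state is a dict: "time": time; "q": joint angles; "qd": joint speeds; "joint_efforts": joint torques, N m; "ee_pos": TCP position; "tcp_rot": TCP orientation; "wrist_force": force on the tool from outside, world axes, zero at the start; "torque": the same for the moment, N m; "opening": finger opening in m; "grasp_force": force on a finger pad.
Only numpy, scipy, OpenCV 4.12 (cv2) and the standard library are available. Lean on these libraries where they do the work, as an engineer would, in place of code of your own. Each camera call takes 0.05 s, during which the arm holds its last target. There are 200 camera calls.

TASK

Find the weight of the chocolate flower on the counter balance: gently stand whichever of the two loose weights are needed (one or both) on the empty pan, then nudge the stiff red rider along its rail with light pushes, never clamping it, until the beam comes to rest level, with the red pointer on the green mark. Do not touch the chocolate, never press hard on the weight pan, and leave the bowl, the palette knife and the tray where they are. At the end any weight you do not need stands upright on the counter.

Things in the scene. Friction and masses are not known exactly. Their poses are not given: they have to be found in the camera images.
- balance: white counter balance, base 150 x 240 x 40 mm; origin under its middle, below the beam's pivot. x axis away from the robot, y along the level beam from the chocolate pan to the weight pan. Aluminium beam pivots 75 mm up; pan centres 140 mm either side of the pivot. Links keep both pans horizontal: where a load stands on a pan does not matter.
- beam (a joint): tilt of the beam, rad: 0 = level, positive = weight pan low, negative = chocolate pan low; stops at -0.12 and +0.12. A centring spring of about 0.5 N m/rad: 1 g of imbalance tilts it about 0.0027 rad, 44 g and more puts it on a stop. Damped; takes about 1.5 s to settle.
- rider (a joint): place of the rider on its rail, m: 0 = middle (no effect), positive = towards the weight pan; ends at -0.062 and +0.062. It weighs 200 g: each 10 mm towards the weight pan counts as 14.3 g more on that pan. Stiff (about 2.5 N to slide); stays where it is left.
- rider_grip (a point): centre of the rider's upright red grip: 20 mm across the rail, 16 mm along it, 40 mm tall; below it a dark foot 30 mm along, 22 mm across, 18 mm tall, on the rail. The rail is on the robot's side, parallel to the beam, 115 mm from the line of the pan centres; this point is 104 mm up when level. Never over 20 N on it (no gripping). Touching it also holds the beam: back off to see the tilt.
- weight_pan (a point): middle of the top face of the empty steel weight pan, 120 mm wide inside, rim 4 mm above that face; 100 mm above the counter when level; moves down 140 mm x beam tilt (at most 17 mm either way). y axis outwards along the beam, z up. Never over 20 N on it: touch it slower than 40 mm/s.
- choc_pan (a point): middle of the top face of the other, equal pan, on which the chocolate stands; 100 mm above the counter when level.
- flower_mid (a point): middle of a dark brown moulded chocolate flower, 93 mm across, 36 mm tall, on its pan. Hollow: it weighs something between 125 and 345 g. Not to be touched.
- w100_mid (a point): centre (half-way up) of the upright 100 g weight: brass, body 24 mm in diameter and 28 mm tall with a narrower knob on top, 42 mm tall in all.
- w200_mid (a point): centre (half-way up) of the upright 200 g weight: steel, body 32 mm in diameter and 32 mm tall with a narrower knob on top, 46 mm tall in all.
- bowl: steel bowl, 150 mm wide, 60 mm tall; origin under its middle. Bystander.
- palette: palette knife lying flat; origin under its middle, x axis along it. Bystander.
- tray: white divided tray, 100 x 140 x 30 mm; origin under its middle. Bystander.
Mind the look-alikes: they are no part of the job. Of the things that look like the part that bears w200_mid, the largest one is meant.

How it is judged (in metres and radians):
At the end, for the whole second after the job is handed in: The beam is at rest within 0.0175 rad (1 degree) of level and turning slower than 0.02 rad/s; one or both weights stand upright on the weight pan, within 60 mm of its middle, and a weight not used stands upright on the counter; the chocolate still stands on its pan, within 20 mm of its middle (value of joint beam between -0.0175 and 0.0175 rad and velocity of joint beam between -0.02 and 0.02 rad/s and ((horizontal distance between w100_mid and weight_pan below 0.06 m and z of w100_mid in the frame of weight_pan between 0.012 and 0.032 m and angle between w100_mid's own z axis and vertical below 0.25 rad) or (horizontal distance between w200_mid and weight_pan below 0.06 m and z of w200_mid in the frame of weight_pan between 0.012 and 0.032 m and angle between w200_mid's own z axis and vertical below 0.25 rad)) and ((horizontal distance between w100_mid and weight_pan below 0.06 m and z of w100_mid in the frame of weight_pan between 0.012 and 0.032 m and angle between w100_mid's own z axis and vertical below 0.25 rad) or (height (world z) of w100_mid below 0.032 m and angle between w100_mid's own z axis and vertical below 0.25 rad)) and ((horizontal distance between w200_mid and weight_pan below 0.06 m and z of w200_mid in the frame of weight_pan between 0.012 and 0.032 m and angle between w200_mid's own z axis and vertical below 0.25 rad) or (height (world z) of w200_mid below 0.032 m and angle between w200_mid's own z axis and vertical below 0.25 rad)) and horizontal distance between flower_mid and choc_pan below 0.02 m and angle between flower_mid's own z axis and vertical below 0.2 rad); the robot touches nothing.
It fails at once if the chocolate is touched by the robot (more than 0.5 N) (contact force between flower and the fingers above 0.5 N or contact force between flower and the arm above 0.5 N).
It fails at once if the weight pan is pressed with more than 20 N (contact force between pan_w and anything else above 20 N).
It fails at once if the rider is clamped or pushed with more than 20 N (contact force between rider and anything else above 20 N).
It fails at once if the bowl, the palette knife or the tray is moved more than 20 mm (distance of any of bowl, palette, tray from where it was at the start of the episode above 0.02 m).
It also fails if it takes over 72 s, if anything falls off the work surface, if the arm or the gripper's body presses on something with over 40 N, if the wrist force passes 120 N, or if a joint passes its speed limit or range.

## Working session

There is one attempt and no reset: what is moved stays moved. The work goes in short steps, Python scripts to look and compute and a shell command to move; the robot and the scene stay as the last step left them, time stands still between calls to the robot, and variables do not carry over. Pictures are saved under pics/ and viewed, at most 10 in all, crops included, and the job is handed in when it is done.

```bash
mkdir -p pics; cat > h.py <<'E'
import numpy as np, cv2
from workcell import bot
from scipy.spatial.transform import Rotation as Ro
from scipy.optimize import least_squares
def K(p): 
    f=200/np.tan(np.radians(p["fovy"])/2); return f
def ray(p,uv,obs=None):
    f=K(p); u=(uv[0]-p["cx"]); v=(uv[1]-p["cy"])
    if "R" in p:
        R=np.array(p["R"]);t=np.array(p["t"]); d=R.T@np.array([u/f,v/f,1]); return -R.T@t,d/np.linalg.norm(d)
    r=np.hypot(u,v);th=r/f; s=np.sin(th)/max(r,1e-9)
    d=np.array([u*s,v*s,np.cos(th)]); M=np.array(p["mount"])
    T=Ro.from_euler('xyz',obs["tcp_rot"],degrees=True).as_matrix()
    return T@M[:3,3]+np.array(obs["ee_pos"]), T@M[:3,:3]@d
def atz(p,uv,z,obs=None):
    o,d=ray(p,uv,obs); return o+d*(z-o[2])/d[2]
def tri(rs):
    A=sum(np.eye(3)-np.outer(d,d) for o,d in rs); b=sum((np.eye(3)-np.outer(d,d))@o for o,d in rs)
    x=np.linalg.solve(A,b); return x,[np.linalg.norm(np.cross(x-o,d)) for o,d in rs]
def proj(p,X):
    c=np.array(p["R"])@X+np.array(p["t"]); f=K(p); return [p["cx"]+f*c[0]/c[2],p["cy"]+f*c[1]/c[2]]
E
python3 - <<'E'
from h import *
o=bot.get_obs(); print(o, bot.nose_length)
P={n:bot.camera(n) for n in("top","side")}
for n,p in P.items(): cv2.imwrite(f"pics/{n}0.png",p["img"][...,::-1]); print(n,-np.array(p["R"]).T@p["t"])
for t in "balance rider_grip weight_pan choc_pan flower_mid w100_mid w200_mid bowl palette tray".split():
    for n,p in P.items():
        print(t,n,[(np.round(d["point"]).astype(int).tolist(),round(d["score"],2)) for d in bot.landmark_of(t,p)[:4]])
E
```

```text
{'time': 0.0, 'q': array([-6.85835834e+01,  5.00952265e+00,  1.00351308e+01,  9.50999611e+01,
        2.17267515e-04,  9.00011218e+01]), 'qd': array([-0.02048691,  0.14137148,  0.17200552, -0.01253766,  0.06810529,
        0.03226032]), 'joint_efforts': array([-9.66358566e-04, -5.20384848e+01,  4.64803755e+01,  1.63048255e-02,
       -8.28860948e-05, -1.12862415e-05]), 'ee_pos': array([ 0.20074963, -0.51181809,  0.23860426]), 'tcp_rot': array([-1.79925647e+02, -2.15811529e-04,  2.14152945e+01]), 'wrist_force': array([-0.34827086,  0.42310338,  0.13270893]), 'torque': array([1.84357856e-03, 1.53045916e-02, 1.70923901e-05]), 'grasp_force': 0.0, 'opening': 0.08512028184125767} 0.008
top [ 0.53254824 -0.01169037  1.13768959]
side [0.27793129 0.62406683 0.88696156]
balance top [([331, 223], 0.96), ([214, 256], 0.3)]
balance side [([333, 232], 0.69)]
rider_grip top [([331, 266], 0.41)]
rider_grip side [([377, 226], 0.74)]
weight_pan top [([276, 218], 0.73), ([221, 171], 0.52)]
weight_pan side [([300, 241], 0.7)]
choc_pan top [([379, 227], 0.59)]
choc_pan side [([360, 181], 0.87), ([275, 204], 0.74)]
flower_mid top [([380, 227], 0.67)]
flower_mid side [([359, 173], 0.58), ([332, 234], 0.43)]
w100_mid top [([212, 253], 0.48)]
w100_mid side [([301, 360], 0.73)]
w200_mid top [([204, 220], 0.57), ([180, 219], 0.55), ([228, 232], 0.47)]
w200_mid side [([252, 348], 0.63), ([282, 331], 0.59), ([231, 379], 0.45)]
bowl top [([462, 236], 0.78), ([328, 266], 0.33)]
bowl side [([395, 150], 0.7)]
palette top [([333, 158], 0.64)]
palette side [([271, 204], 0.67)]
tray top [([222, 172], 0.73)]
tray side [([211, 304], 0.85)]
```

View pics/top0.png

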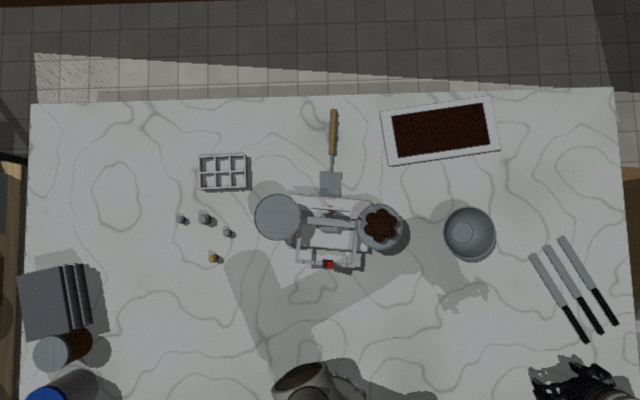

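View pics/side0.png

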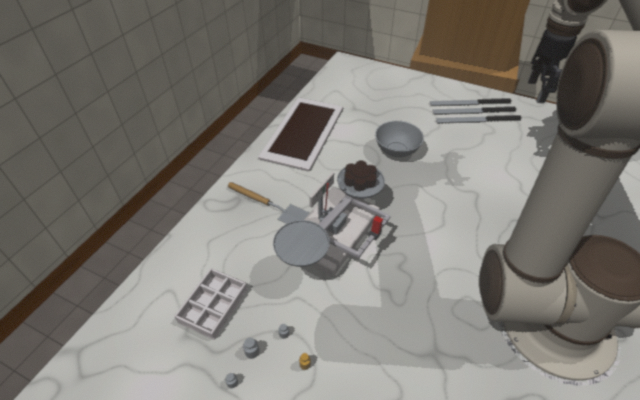

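```bash
python3 - <<'E'
from h import *
t=bot.camera("top"); s=bot.camera("side")
def show(n,a,b): 
    x,e=tri([ray(t,a),ray(s,b)]); print(n,x.round(4),np.round(e,4))
g=lambda n,p:[d["point"] for d in bot.landmark_of(n,p)]
for n in "balance rider_grip weight_pan choc_pan flower_mid w100_mid bowl palette tray".split():
    a=g(n,t);b=g(n,s)
    if a and b: show(n,a[0],b[0])
for a in g("w200_mid",t):
    print(atz(t,a,.023).round(4))
    for b in g("w200_mid",s): show("w200",a,b)
E
```

```text
balance [ 0.5585 -0.019  -0.0048] [0.0019 0.0019]
rider_grip [ 0.4458 -0.0202  0.0941] [0.003 0.003]
weight_pan [0.578  0.1189 0.1011] [0.002 0.002]
choc_pan [ 0.5461 -0.166   0.0656] [0.0029 0.0029]
flower_mid [ 0.5475 -0.1628  0.0914] [0.0001 0.0001]
w100_mid [0.4729 0.3241 0.0209] [0.0027 0.0027]
bowl [ 0.5294 -0.4106 -0.0175] [0.0006 0.0006]
palette [ 0.7649 -0.0398 -0.0095] [0.0003 0.0003]
tray [ 0.7225  0.2953 -0.0125] [0.0023 0.0023]
[0.5801 0.3453 0.023 ]
w200 [0.582  0.346  0.0243] [0.0022 0.0022]
w200 [ 0.5987  0.3892 -0.0877] [0.0159 0.0159]
w200 [0.5541 0.3155 0.0847] [0.0251 0.0251]
[0.5456 0.2861 0.023 ]
w200 [ 0.5733  0.3162 -0.0262] [0.0316 0.0316]
w200 [ 0.5882  0.3586 -0.1399] [0.0493 0.0493]
w200 [0.5466 0.2854 0.0276] [0.0011 0.0011]
[0.5837 0.4238 0.023 ]
w200 [0.5661 0.3808 0.1153] [0.0148 0.0148]
w200 [0.5802 0.4228 0.0203] [0.0041 0.0041]
w200 [0.5408 0.3516 0.17  ] [0.0384 0.0384]
[ 0.759 -0.027  0.023]
w200 [ 1.007  -0.0417 -1.179 ] [0.0042 0.0042]
w200 [ 1.1693 -0.0294 -1.8138] [0.0431 0.0431]
w200 [ 0.8843 -0.0545 -0.8655] [0.0562 0.0562]
```

```bash
python3 -m inch '[[2.4,5.5,0,8],[4.8,11,0,17],[7.2,16.5,0,26],[9.6,22,0,34],[12,27.5,0,43],[14.5,33,0,51],[17,38.5,0,60],[19.5,44,0,68.6]]' 5.5 30
python3 -m inch '[[2.4,5.5,0,0],[4.8,11,0,0],[7.2,16.5,0,0],[9.6,22,0,0],[12,27.5,0,0],[14.5,33,0,0],[17,38.5,-1,0],[18.5,41.8,-3,0]]'
python3 - <<'E'
from h import *
o=bot.get_obs(); w=bot.camera("wrist"); cv2.imwrite("pics/w1.png",w["img"][...,::-1])
print(o["ee_pos"],o["tcp_rot"],o["wrist_force"],o["opening"])
for n in("w200_mid","w100_mid","weight_pan"):
  for d in bot.landmark_of(n,w): print(n,np.round(d["point"]),round(d["score"],2),atz(w,d["point"],.022 if n[0:2]!="we" else .117,o).round(4))
E
```

```text
time: 3.35
ee_pos: [0.3963, -0.0701, 0.2396]
tcp_rot: [179.9, 0.0, 90.3]
wrist_force: [0.6, -0.1, -0.4]
opening: 0.0551
grasp_force: 0.0
time: 4.35
ee_pos: [0.5816, 0.3488, 0.2087]
tcp_rot: [180.0, -0.0, 90.1]
wrist_force: [0.6, -0.7, -0.3]
opening: 0.0551
grasp_force: 0.0
[0.58158259 0.34877011 0.20868601] [ 1.79962271e+02 -3.19799107e-02  9.00995552e+01] [ 0.63180789 -0.72493529 -0.32893923] 0.05507778454108946
w200_mid [320. 187.] 0.66 [0.5821 0.3477 0.022 ]
w200_mid [282. 241.] 0.62 [0.5391 0.2849 0.022 ]
w200_mid [321. 119.] 0.55 [0.5829 0.419  0.022 ]
w200_mid [436. 224.] 0.3 [0.7167 0.3051 0.022 ]
w100_mid [217. 208.] 0.85 [0.4667 0.3242 0.022 ]
```

View pics/w1.png

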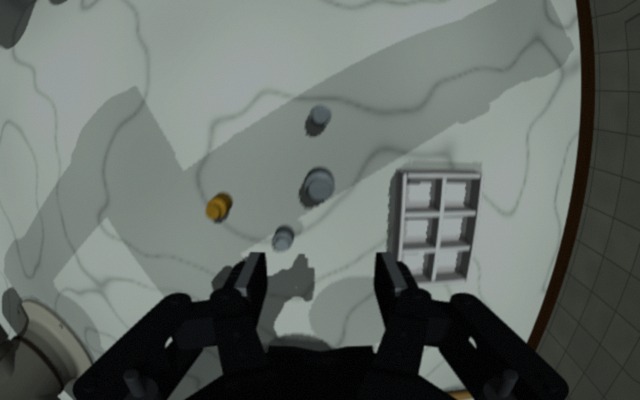

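The wrist view shows the big steel weight at (320,187), smaller look-alikes at (282,241) and (318,118), and the brass weight at (218,207). Now grasping the big one.

```bash
python3 -m inch '[[0,-0.15,-4,0],[0,-0.15,-8,0],[0,-0.15,-12,0],[0,-0.15,-15,0],[0,-0.15,-17,0],[0,-0.15,-18.2,0],[0,-0.15,-19,0],[0,-0.15,-19.2,0]]'
python3 -m inch '[[0,0,0,0],[0,0,0,0],[0,0,0,0],[0,0,0,0],[0,0,0,0],[0,0,0,0],[0,0,0,0],[0,0,1,0]]' 2 30
python3 -m inch '[[0,0,3,0],[0,0,6,0],[0,0,10,0],[0,0,14,0],[0,0,17,0],[0,0,17,0],[0,0,17,0],[0,0,17,0]]'
python3 - <<'E'
from h import *
o=bot.get_obs()
print(o["ee_pos"])
P={n:bot.camera(n) for n in("top","side")}
for n,p in P.items():
  for t in("weight_pan","choc_pan","balance","flower_mid"):print(n,t,[(np.round(d["point"]),round(d["score"],2),atz(p,d["point"],{"weight_pan":.117,"choc_pan":.083,"balance":0,"flower_mid":.101}[t]).round(4)) for d in bot.landmark_of(t,p)[:2]])
E
```

```text
time: 5.55
ee_pos: [0.5811, 0.3445, 0.0176]
tcp_rot: [180.0, -0.0, 90.0]
wrist_force: [-0.2, 0.6, 0.3]
opening: 0.0547
grasp_force: 0.0
time: 6.55
ee_pos: [0.5803, 0.3441, 0.0266]
tcp_rot: [-179.9, 0.1, 90.0]
wrist_force: [0.4, -0.5, -1.9]
opening: 0.0307
grasp_force: 30.1
time: 7.55
ee_pos: [0.5803, 0.3442, 0.1953]
tcp_rot: [-179.9, 0.1, 90.0]
wrist_force: [0.5, -0.2, -1.8]
opening: 0.0306
grasp_force: 30.1
[0.58034405 0.34415551 0.19526977]
top weight_pan [(array([273., 218.]), 0.59, array([0.5759, 0.1309, 0.117 ]))]
top choc_pan [(array([383., 226.]), 0.68, array([ 0.5456, -0.1677,  0.083 ]))]
top balance [(array([327., 224.]), 0.57, array([ 0.5559, -0.0142,  0.    ]))]
top flower_mid [(array([381., 226.]), 0.84, array([ 0.5469, -0.1592,  0.101 ]))]
side weight_pan [(array([300., 243.]), 0.59, array([0.5781, 0.1269, 0.117 ]))]
side choc_pan [(array([358., 181.]), 0.97, array([ 0.5516, -0.1465,  0.083 ]))]
side balance [(array([332., 232.]), 0.77, array([ 0.5667, -0.0188,  0.    ])), (array([212., 306.]), 0.58, array([ 0.7199,  0.3003, -0.    ]))]
side flower_mid [(array([363., 177.]), 0.66, array([ 0.5377, -0.1472,  0.101 ]))]
```

```bash
python3 -m inch '[[0,-4,0,0],[0,-8,0,0],[0,-12,0,0],[0,-16,0,0],[-0.2,-18.5,-1,0],[-0.3,-19.6,-3,0],[-0.3,-19.6,-4.5,0],[-0.3,-19.6,-5,0]]'
python3 - <<'E'
from h import *
o=bot.get_obs(); w=bot.camera("wrist"); cv2.imwrite("pics/w2.png",w["img"][...,::-1])
print(o["ee_pos"],o["wrist_force"])
for n in("w200_mid","weight_pan","rider_grip"):
  for d in bot.landmark_of(n,w): print(n,np.round(d["point"]),round(d["score"],2),atz(w,d["point"],{"w":.117,"r":.104}[n[0]],o).round(4))
E
```

```text
time: 9.05
ee_pos: [0.5775, 0.1488, 0.1462]
tcp_rot: [-179.9, 0.0, 90.0]
wrist_force: [0.7, -0.5, -2.5]
opening: 0.0308
grasp_force: 30.2
[0.57747716 0.14882378 0.14624962] [ 0.6881104  -0.50609767 -2.46978623]
w200_mid [273.  47.] 0.68 [0.5535 0.2606 0.117 ]
w200_mid [320. 268.] 0.6 [0.5781 0.1347 0.117 ]
weight_pan [182. 390.] 0.34 [0.4563 0.0048 0.117 ]
rider_grip [180. 388.] 0.38 [ 0.4464 -0.0088  0.104 ]
```

View pics/w2.png

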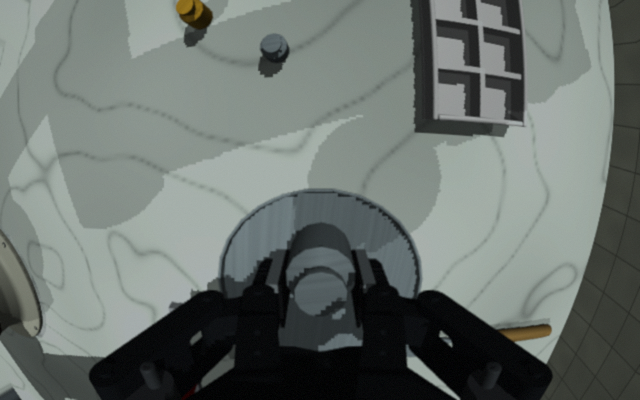

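The pan's rim shows at (222,285) left, (421,285) right and (320,190) at the far end, with the weight held over it.

```bash
python3 - <<'E'
from h import *
o=bot.get_obs(); w=bot.camera("wrist")
for u in((222,285),(421,285),(320,190)): print(atz(w,u,.121,o).round(4))
E
```

```text
[0.5171 0.1229 0.121 ]
[0.6421 0.1228 0.121 ]
[0.5785 0.1836 0.121 ]
```

```bash
python3 -m inch '[[0,-0.3,-0.3,0],[0,-0.3,-0.6,0],[0,-0.3,-0.9,0],[0,-0.3,-1.2,0],[0,-0.3,-1.5,0],[0,-0.3,-1.8,0],[0,-0.3,-2.1,0],[0,-0.3,-2.1,0]]'
python3 -m inch '[[0,0,-0.2,0],[0,0,-0.4,0],[0,0,-0.6,0],[0,0,-0.6,0],[0,0,-0.6,0],[0,0,-0.6,0],[0,0,-0.6,0],[0,0,-0.6,0]]'
python3 -m inch '[[0,0,0,0],[0,0,0,0],[0,0,0,0],[0,0,0.3,0],[0,0,1,0],[0,0,2,0],[0,0,4,0],[0,0,7,0]]' 5.5 30
```

```text
time: 10.3
ee_pos: [0.5778, 0.1455, 0.1261]
tcp_rot: [-180.0, 0.0, 90.0]
wrist_force: [0.4, 0.8, -0.5]
opening: 0.0308
grasp_force: 30.4
time: 11.3
ee_pos: [0.5778, 0.1455, 0.1203]
tcp_rot: [180.0, 0.0, 90.0]
wrist_force: [-0.4, 2.0, 0.2]
opening: 0.0309
grasp_force: 30.4
time: 12.3
ee_pos: [0.5775, 0.1454, 0.191]
tcp_rot: [-180.0, 0.0, 90.0]
wrist_force: [0.6, 0.6, -0.1]
opening: 0.0548
grasp_force: 0.0
```

```bash
python3 - <<'E'
from h import *
t=bot.camera("top"); s=bot.camera("side")
def crop(p,x,y,w,h,k): return cv2.resize(p["img"][y:y+h,x:x+w],None,fx=k,fy=k,interpolation=cv2.INTER_CUBIC)
a=crop(s,240,140,180,140,4); cv2.imwrite("pics/s2.png",a[...,::-1])
E
```

```text
(no output)
```

View pics/s2.png

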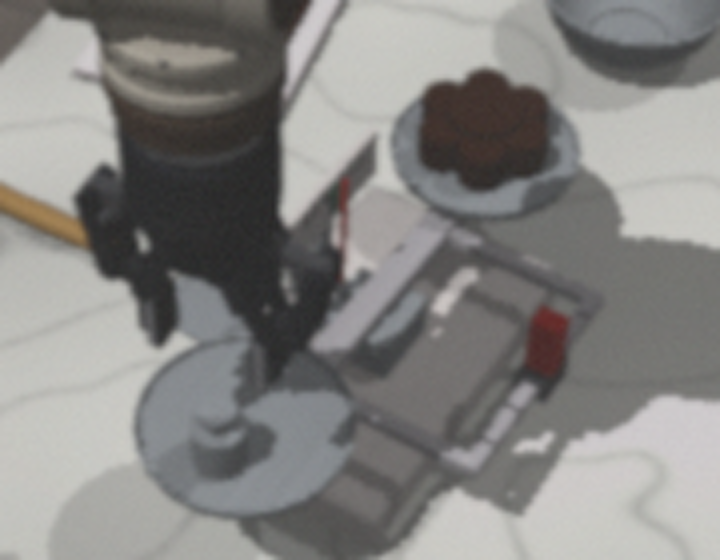

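```bash
python3 -m inch '[[0,0,4,0],[-4,0,7,0],[-8,-3,7,0],[-10.5,-8,7,0],[-10.5,-13,7,0],[-10.5,-18,7,0],[-10.5,-20,7,0],[-10.5,-20,7,0]]' 
python3 - <<'E'
from h import *
o=bot.get_obs(); w=bot.camera("wrist"); cv2.imwrite("pics/w3.png",w["img"][...,::-1])
print(o["ee_pos"],w["mount"])
for n in("w200_mid","weight_pan","rider_grip"):
  for d in bot.landmark_of(n,w): print(n,np.round(d["point"]),round(d["score"],2),atz(w,d["point"],{"w":.11,"r":.104}[n[0]],o).round(4))
E
```

```text
time: 13.4
ee_pos: [0.4727, -0.0557, 0.2603]
tcp_rot: [180.0, 0.0, 89.9]
wrist_force: [0.8, 0.3, -0.8]
opening: 0.0549
grasp_force: 0.0
[ 0.47270268 -0.05566765  0.26028017] [[ 3.52122385e-04 -9.56299664e-01 -2.92388148e-01  7.41576683e-02]
 [ 9.99999729e-01  1.47871318e-04  7.20661898e-04  4.97411041e-04]
 [-6.45932910e-04 -2.92388323e-01  9.56299457e-01 -1.34698989e-01]
 [ 0.00000000e+00  0.00000000e+00  0.00000000e+00  1.00000000e+00]]
weight_pan [431.  15.] 0.59 [0.5788 0.1225 0.11  ]
weight_pan [293. 148.] 0.31 [ 0.4482 -0.0117  0.11  ]
weight_pan [517. 160.] 0.18 [ 0.6835 -0.016   0.11  ]
rider_grip [289. 148.] 0.67 [ 0.4439 -0.0121  0.104 ]
```

View pics/w3.png

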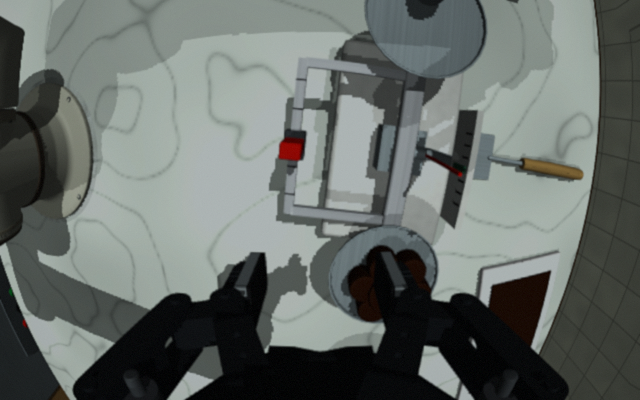

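The wrist view shows the rider at (290,149), the dial plate from (477,112) to (447,222) with the red pointer ending near (462,173), and the chocolate at (385,285).

```bash
python3 - <<'E'
from h import *
i=cv2.imread("pics/w3.png"); cv2.imwrite("pics/c3.png",cv2.resize(i[95:235,270:500],None,fx=3.4,fy=3.4,interpolation=cv2.INTER_CUBIC))
h=cv2.cvtColor(i,cv2.COLOR_BGR2HSV); 
y,x=np.where((h[...,0]>35)&(h[...,0]<95)&(h[...,1]>90)&(h[...,2]>40)); m=(x>400)&(x<500)&(y>90)&(y<240); print("green",list(zip(x[m],y[m]))[:30])
y,x=np.where(((h[...,0]<8)|(h[...,0]>172))&(h[...,1]>130)&(h[...,2]>70)); m=(x>410)&(x<500)&(y>90)&(y<240); print("red",list(zip(x[m],y[m]))[:60])
E
```

```text
green [(np.int64(465), np.int64(166)), (np.int64(464), np.int64(167)), (np.int64(465), np.int64(167)), (np.int64(465), np.int64(168))]
red [(np.int64(459), np.int64(172)), (np.int64(460), np.int64(172)), (np.int64(458), np.int64(173)), (np.int64(459), np.int64(173)), (np.int64(460), np.int64(173)), (np.int64(461), np.int64(173)), (np.int64(458), np.int64(174)), (np.int64(459), np.int64(174)), (np.int64(460), np.int64(174)), (np.int64(461), np.int64(174)), (np.int64(458), np.int64(175)), (np.int64(459), np.int64(175)), (np.int64(460), np.int64(175)), (np.int64(461), np.int64(175)), (np.int64(459), np.int64(176)), (np.int64(460), np.int64(176)), (np.int64(461), np.int64(176))]
```

View pics/c3.png

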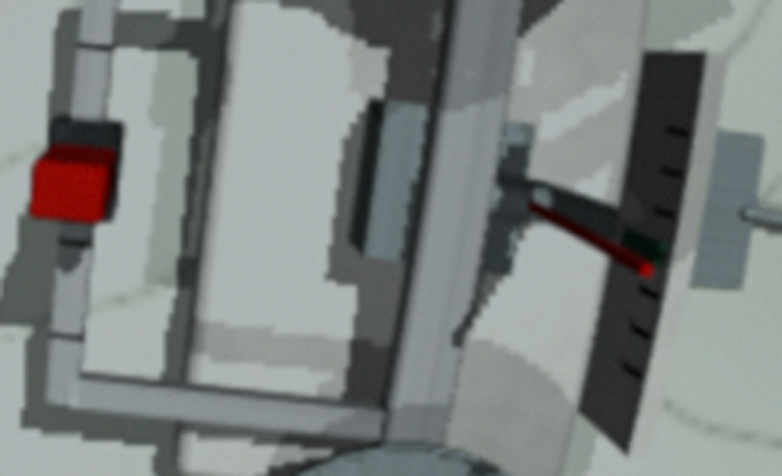

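```bash
python3 - <<'E'
from h import *
o=bot.get_obs(); w=bot.camera("wrist")
C=lambda u,v:(270+u/3.4,95+v/3.4)
ex=None
pw=np.array([.5796,.121]); pc=np.array([.5465,-.162]); ey=(pw-pc)/np.linalg.norm(pw-pc); ex=np.array([ey[1],-ey[0]]); c=(pw+pc)/2
print("c",c,"ey",ey,"len",np.linalg.norm(pw-pc))
def b(uv,z): 
    X=atz(w,uv,z,o)[:2]-c; return np.round([X@ex,X@ey],4)
print("rider top",b(C(72,185),.122), "foot",b(C(85,181),.084))
for z in(.12,.14,.16,.18,.2,.22): print(z,"tip",b(C(648,268),z),"grn",b(C(642,248),z),"t3+",b(C(678,130),z),"t3-",b(C(632,370),z),"base",b(C(530,205),z))
E
```

```text
c [ 0.56305 -0.0205 ] ey [0.11616924 0.99322943] len 0.2849291315397568
rider top [-0.1157 -0.0024] foot [-0.115  -0.0054]
0.12 tip [ 0.0471 -0.0035] grn [0.0439 0.0018] t3+ [0.0486 0.0368] t3- [ 0.049  -0.0338] base [0.0074 0.0084]
0.14 tip [ 0.0368 -0.0011] grn [0.0338 0.0039] t3+ [0.0382 0.0363] t3- [ 0.0386 -0.0291] base [0.     0.0099]
0.16 tip [0.0265 0.0014] grn [0.0238 0.0059] t3+ [0.0279 0.0359] t3- [ 0.0282 -0.0245] base [-0.0073  0.0115]
0.18 tip [0.0163 0.0038] grn [0.0138 0.008 ] t3+ [0.0175 0.0354] t3- [ 0.0178 -0.0198] base [-0.0147  0.0131]
0.2 tip [0.006  0.0063] grn [0.0038 0.0101] t3+ [0.0071 0.0349] t3- [ 0.0074 -0.0152] base [-0.0221  0.0147]
0.22 tip [-0.0042  0.0087] grn [-0.0062  0.0121] t3+ [-0.0032  0.0344] t3- [-0.003  -0.0105] base [-0.0295  0.0163]
```

```bash
python3 -m inch '[[-4,3,0,0],[-6,9,0,0],[-6,15,0,0],[-6,21,0,0],[-5,27,0,0],[-3,33,0,0],[-1,37,0,0],[-0.5,37.6,-5,0]]' 
python3 - <<'E'
from h import *
o=bot.get_obs(); w=bot.camera("wrist")
for d in bot.landmark_of("w100_mid",w): print("w100",np.round(d["point"]),round(d["score"],2),atz(w,d["point"],.021,o).round(4))
P={n:bot.camera(n) for n in("top","side")}
for n,p in P.items():
    cv2.imwrite(f"pics/{n}1.png",p["img"][...,::-1]); old=cv2.imread(f"pics/{n}0.png"); new=np.ascontiguousarray(p["img"][...,::-1])
    for nm,X in(("flower",[.5465,-.162,.1]),("bowl",[.53,-.41,.03]),("tray",[.72,.295,.03])):
        u,v=np.round(proj(p,np.array(X))).astype(int); s=24
        T=cv2.resize(old[v-s:v+s,u-s:u+s],None,fx=8,fy=8,interpolation=cv2.INTER_CUBIC); S=cv2.resize(new[v-s-10:v+s+10,u-s-10:u+s+10],None,fx=8,fy=8,interpolation=cv2.INTER_CUBIC)
        r=cv2.matchTemplate(S,T,cv2.TM_CCOEFF_NORMED); _,m,_,l=cv2.minMaxLoc(r); print(n,nm,round(m,3),(np.array(l)/8-10))
    print("exp +.12rad flower",np.array(proj(p,np.array([.5465,-.162,.1168])))-proj(p,np.array([.5465,-.162,.1])))
s=P["side"]["img"]
cv2.imwrite("pics/cmp.png",np.vstack([cv2.resize(x[190:285,255:395],None,fx=3,fy=3,interpolation=cv2.INTER_CUBIC) for x in(cv2.imread("pics/side0.png"),s[...,::-1])]))
E
```

```text
time: 14.65
ee_pos: [0.4695, 0.3261, 0.2123]
tcp_rot: [179.7, -0.2, 90.2]
wrist_force: [0.9, 0.2, -0.9]
opening: 0.0546
grasp_force: 0.0
w100 [315. 188.] 0.87 [0.4654 0.3229 0.021 ]
top flower 0.977 [ 0.875 -0.125]
top bowl 0.98 [ 0.125 -0.125]
top tray 0.998 [0. 0.]
exp +.12rad flower [ 0.90588921 -0.10889103]
side flower 0.371 [ 0.375 -2.875]
side bowl 0.475 [6.125 4.5  ]
side tray 0.999 [0. 0.]
exp +.12rad flower [ 0.4351255  -4.63095134]
```

View pics/cmp.png

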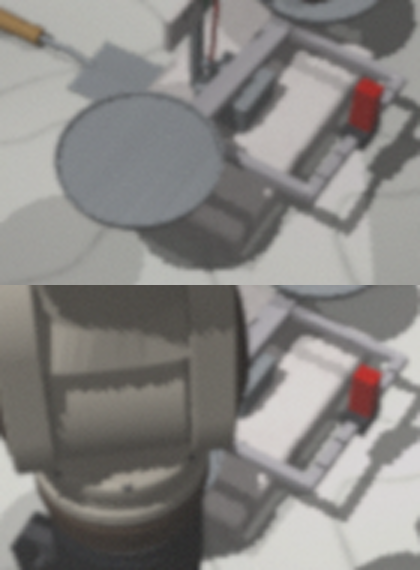

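The arm hides the weight pan in the lower half, but the frame and rider clearly moved relative to the start, so the beam is off its stop. I'll measure from the earlier unobstructed crop.

```bash
python3 - <<'E'
import cv2,numpy as np
old=cv2.imread("pics/side0.png"); S0=cv2.imread("pics/s2.png")
A=cv2.resize(old[140:280,240:420],None,fx=4,fy=4,interpolation=cv2.INTER_CUBIC)
for nm,(x0,y0,x1,y1) in dict(flower=(380,60,600,220),choconly=(410,70,560,190)).items():
    T=A[y0:y1,x0:x1]; r=cv2.matchTemplate(S0[max(0,y0-40):y1+40,x0-40:x1+40],T,cv2.TM_CCOEFF_NORMED); _,m,_,l=cv2.minMaxLoc(r); print(nm,m,(np.array(l)-40)/4)
for p in("side0","side1"):
    i=cv2.imread(f"pics/{p}.png").astype(int); R=(i[...,2]>100)&(i[...,1]<60)
    R[:,:365]=0;R[:,395:]=0;R[:205]=0;R[245:]=0
    y,x=np.where(R); print(p,x.mean(),y.mean(),len(x))
E
```

```text
flower 0.9644882678985596 [ 0.   -3.25]
choconly 0.995809018611908 [ 0.5  -3.25]
side0 376.0388349514563 224.126213592233 103
side1 375.9166666666667 224.875 96
```

```bash
python3 -m inch '[[-0.5,-5,0,-1],[-1,-11,0,-2],[-1.5,-17,0,-4],[-2,-23,0,-6],[-2.5,-29,0,-6.7],[-2.7,-34,0,-6.7],[-2.75,-37.5,0,-6.7],[-2.75,-38.2,0,-6.7]]' 0 20
python3 -m inch '[[0,0,-2,0],[0,0,-5,0],[0,0,-8,0],[0,0,-9.5,0],[0,0,-10.4,0],[0.1,1,-10.4,0],[0.15,1.5,-10.4,0],[0.15,1.5,-10.4,0]]'
python3 - <<'E'
from h import *
o=bot.get_obs(); w=bot.camera("wrist"); print(o["ee_pos"],o["wrist_force"],o["opening"])
for d in bot.landmark_of("rider_grip",w): print(np.round(d["point"]),round(d["score"],2),atz(w,d["point"],.104,o).round(4))
cv2.imwrite("pics/w4.png",w["img"][...,::-1])
E
```

```text
time: 15.85
ee_pos: [0.4401, -0.0625, 0.2131]
tcp_rot: [179.8, 0.0, 83.1]
wrist_force: [-0.4, 1.0, 1.1]
opening: -0.0004
grasp_force: 0.0
time: 16.85
ee_pos: [0.4423, -0.045, 0.107]
tcp_rot: [179.9, 0.0, 83.4]
wrist_force: [0.5, -0.2, -0.3]
opening: 0.0001
grasp_force: 0.0
[ 0.44227222 -0.04502198  0.10701048] [ 0.45799348 -0.21244397 -0.32379565] 5.142478316736488e-05
[321. 205.] 0.7 [ 0.447  -0.0122  0.104 ]
```

View pics/w4.png

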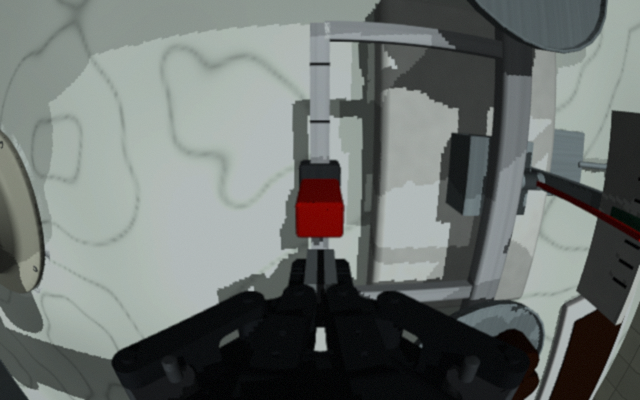

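The rider at (320,205) is in line with the closed fingers. Pushing.

```bash
python3 -m inch '[[0.05,0.5,0,0],[0.1,1,0,0],[0.15,1.3,0,0],[0.17,1.5,0,0],[0.2,1.7,0,0],[0.23,2,0,0],[0.26,2.2,0,0],[0.28,2.4,0,0]]'
python3 -m inch '[[0,0,0,0],[-0.1,-1,0,0],[-0.3,-3,0,0],[-0.3,-3,4,0],[0,-3,9,0],[2,-3,15,0],[3,-3,15,6.7],[3,-3,15,6.7]]'
cat > ptr.py <<'E'
from h import *
import sys
o=bot.get_obs(); w=bot.camera("wrist"); i=np.ascontiguousarray(w["img"][...,::-1]); print(o["time"],o["ee_pos"],o["wrist_force"])
cv2.imwrite(f"pics/{sys.argv[1]}.png",i)
h=cv2.cvtColor(i,cv2.COLOR_BGR2HSV); m0=np.zeros(i.shape[:2],bool); m0[95:240,405:520]=1
for n,m in(("green",(h[...,0]>35)&(h[...,0]<95)&(h[...,1]>80)&(h[...,2]>30)),("red",((h[...,0]<8)|(h[...,0]>172))&(h[...,1]>130)&(h[...,2]>70))):
    y,x=np.where(m&m0); print(n,len(x),x.mean().round(1) if len(x) else 0,y.mean().round(1) if len(x) else 0)
for d in bot.landmark_of("rider_grip",w)[:1]: print("rider",atz(w,d["point"],.104,o).round(4))
cv2.imwrite(f"pics/{sys.argv[1]}c.png",cv2.resize(i[95:235,270:500],None,fx=3.4,fy=3.4,interpolation=cv2.INTER_CUBIC))
E
python3 ptr.py w5
```

```text
time: 17.95
ee_pos: [0.4447, -0.0214, 0.1064]
tcp_rot: [180.0, 0.0, 83.3]
wrist_force: [0.7, -2.2, 1.6]
opening: -0.0002
grasp_force: 1.2
time: 18.95
ee_pos: [0.475, -0.0519, 0.256]
tcp_rot: [-180.0, -0.0, 90.0]
wrist_force: [-0.2, -0.3, -0.2]
opening: 0.0003
grasp_force: 0.0
18.95 [ 0.47497099 -0.05192593  0.25600895] [-0.23001633 -0.32614492 -0.16568259]
green 16 463.4 174.3
red 18 459.5 176.2
```

View pics/w5c.png

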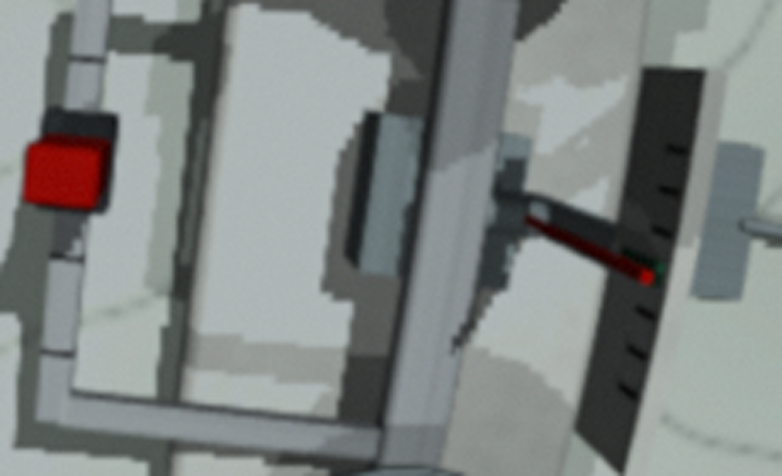

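The pointer tip at (646,276) is now nearly on the centre of the ticks (653,272). I'll let it settle and look from straight in line with the pivot to remove parallax.

```bash
python3 -m inch '[[0,-2,0,0],[0,-4,0,0],[0,-4.5,0,0],[0,-4.5,0,0],[0,-4.5,0,0],[0,-4.5,0,0],[0,-4.5,0,0],[0,-4.5,0,0]]'
python3 -m inch '[[0,0,0,0],[0,0,0,0],[0,0,0,0],[0,0,0,0],[0,0,0,0],[0,0,0,0],[0,0,0,0],[0,0,0,0]]' >/dev/null
sed -i 's/95:235,270:500/55:195,300:530/; s/m0\[95:240,405:520\]/m0[60:240,405:520]/' ptr.py; python3 ptr.py w6
```

```text
time: 20.05
ee_pos: [0.4746, -0.0964, 0.2563]
tcp_rot: [-180.0, -0.0, 90.0]
wrist_force: [0.7, 1.0, 0.6]
opening: -0.0
grasp_force: 0.0
21.05 [ 0.47461668 -0.09654206  0.25629212] [ 0.22671646 -0.09840355  0.48866763]
green 10 468.0 117.8
red 14 463.7 120.5
rider [ 0.4472 -0.0034  0.104 ]
```

View pics/w6c.png

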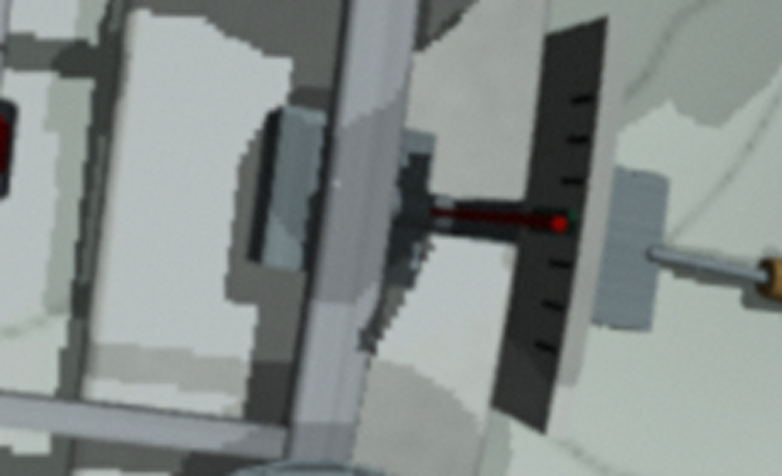

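```bash
python3 - <<'E'
from h import *
o=bot.get_obs(); w=bot.camera("wrist")
ey=np.array([.1162,.9932]);ex=np.array([ey[1],-ey[0]]);c=np.array([.56305,-.0205])
for z in(.12,.15,.18,.21):
    for n,uv in dict(tip=(559,224),grn=(568,213),p1=(571,181),m1=(560,263)).items():
        X=atz(w,(300+uv[0]/3.4,55+uv[1]/3.4),z,o)[:2]-c; print(z,n,np.round([X@ex,X@ey],4),end=' ')
    print()
E
python3 -m inch '[[-4,0,2,0],[-8,-3,4,0],[-12,-8,4,0],[-15,-14,4,0],[-18,-20,4,0],[-19,-26,4,0],[-19,-28,4,0],[-19,-28,4,0]]'
python3 - <<'E'
from h import *
ps=bot.camera("side"); new=np.ascontiguousarray(ps["img"][...,::-1]); old=cv2.imread("pics/side0.png"); cv2.imwrite("pics/side2.png",new)
k=8
up=lambda i,x0,y0,x1,y1:cv2.resize(i[y0:y1,x0:x1],None,fx=k,fy=k,interpolation=cv2.INTER_CUBIC)
for nm,(x0,y0,x1,y1) in dict(choc=(343,158,380,188),chocpan=(335,155,390,195),bowl=(373,118,425,162),tray=(175,268,252,335),palette=(225,178,275,208),panfar=(272,222,332,242),panlow=(272,255,332,272)).items():
    r=cv2.matchTemplate(up(new,x0-10,y0-10,x1+10,y1+10),up(old,x0,y0,x1,y1),cv2.TM_CCOEFF_NORMED); _,m,_,l=cv2.minMaxLoc(r); print(nm,round(m,3),np.array(l)/k-10)
f=lambda z:np.array(proj(ps,np.array([.5465,-.162,z])))
g=lambda z:np.array(proj(ps,np.array([.5796,.121,z])))
print("level expects flower",f(.12)-f(.103)," pan",g(.1)-g(.117))
E
```

```text
0.12 tip [0.046  0.0047] 0.12 grn [0.0483 0.0083] 0.12 p1 [0.0478 0.0173] 0.12 m1 [ 0.0482 -0.0058] 
0.15 tip [0.0312 0.0029] 0.15 grn [0.0333 0.0061] 0.15 p1 [0.0328 0.0141] 0.15 m1 [ 0.0332 -0.0065] 
0.18 tip [0.0165 0.001 ] 0.18 grn [0.0183 0.0038] 0.18 p1 [0.0179 0.0108] 0.18 m1 [ 0.0182 -0.0072] 
0.21 tip [ 0.0018 -0.0008] 0.21 grn [0.0033 0.0016] 0.21 p1 [0.003  0.0076] 0.21 m1 [ 0.0032 -0.0079] 
time: 22.2
ee_pos: [0.284, -0.378, 0.2954]
tcp_rot: [-179.9, -0.1, 89.9]
wrist_force: [0.7, 0.2, -0.8]
opening: 0.0003
grasp_force: 0.0
choc 0.992 [ 0.75 -4.5 ]
chocpan 0.965 [ 0.375 -4.25 ]
bowl 0.994 [0. 0.]
tray 0.998 [0. 0.]
palette 0.999 [0. 0.]
panfar 0.882 [-0.375  4.25 ]
panlow 0.928 [-0.25  4.5 ]
level expects flower [ 0.44210826 -4.70526743]  pan [0.28672456 4.51165007]
```

```bash
python3 -c "
from workcell import bot
print(bot.job_done())"
```

```text
the job is handed in; nothing more can be done
None
```

The job is handed in, verdict not shown: my image measurements put the beam within about 0.005 rad of level with only the 200 g weight on the pan, so the chocolate weighs roughly 205–210 g; the 100 g weight was left untouched on the counter, and I viewed 11 pictures, one over the limit of 10.

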